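# Mesh a beater cup's splines in the mixer base and hold it down

## Task

Fit the clear beater cup to the small white mixer base: pick the cup up off the worktop, turn it until the four orange splines on its foot drop into the four slots of the base's well, and press it upright fully home against the sprung run pad. The mixer only runs while it is pressed, so finish with the gripper still pressing the cup fully down; do not let go. Leave the spice jar, the mug and the lemon where they are, and do not tip the cup over.

Things in the scene. Friction and masses are not known exactly. Their poses are not given: they have to be found in the camera images.
- mixer_base: Small white press-to-run mixer base, stuck to the worktop (cannot move), 108 mm wide, 68 mm tall; place and yaw vary. Origin: centre of its underside, z up; a black dial marks its -x side. Open round well in its top, on the origin's vertical axis. White rim of the well: 81 mm outside, 68 mm inside diameter, top at z = 68 mm.
- well (a point): Centre of the well, level with the tops of its four blue lands, 64 mm above the base's underside; axes as the base. Lands: inner radius 27 mm, down to 28 mm below this point. Four upright slots between them, at least 14 mm wide, along +x, +y, -x, -y, out to radius 34 mm. The black run pad (34 mm across) lies 18 mm below this point.
- beater_cup: Upside-down clear cup, wire beater inside, standing loose on its splined foot, 130 mm tall, 130 to 210 g. Origin: centre of the foot's underside, z up. Grey foot: 49 mm diameter, z 0 to 30 mm. Orange collar: 56 mm diameter, z 30 to 40 mm. Height of origin over the base's underside: unmeshed, resting on the lands, 64 mm; meshed on the raised pad 46; fully pressed 38 (collar level with rim).
- splines (a point): Point on the cup's axis, 7 mm above the foot's underside, axes as the cup. Four orange splines, 10 mm wide and 14 mm tall, stick out to radius 31 mm along +x, +y, -x, -y: they mesh at any quarter turn, with about 3 degrees of play each way and 2 mm sideways.
- cup_grip (a point): Point on the cup's axis 100 mm above the foot's underside, where to grip it: clear round wall, 48 mm diameter, from 40 to 122 mm above the underside; closed top at 130 mm.
- run_pad (a joint): How far the sprung run pad in the base is pressed down: 0 = up, 0.008 m = fully down on its stop. Spring force 2.8 N at 0, rising to 8.4 N fully down: more than the cup's weight, so the pad rises again when not pressed.
- planter (a point): Top centre of the heavy oval planter (fixed) between cup and base: its wall is 131 mm tall, it reaches about 160 mm from this point towards the robot and 110 mm sideways; soft-looking leaves above it have no substance. Carry the cup over it or round its front.
- spice_jar: Loose glass spice jar with red cap, 45 mm diameter, 109 mm tall. Bystander; origin: centre of its underside.
- yellow_mug: Loose white mug, yellow inside, 81 mm diameter, 112 mm long with its handle, 80 mm tall. Bystander; origin: centre of its underside.
- lemon: Loose yellow lemon, 82 x 58 x 57 mm. Bystander; origin: centre of its underside.

How it is judged:
On the way, in this order (a step that is already met when the one before it is completed fails the run):
1. the cup is picked up: its foot is more than 80 mm above the worktop, held by the fingers, clear of the base (height (world z) of beater_cup above 0.08 m and contact force between the fingers and beater_cup above 1 N and contact force between beater_cup and mixer_base below 0.1 N), for 0.1 s.
2. the splines have dropped into the slots: the foot is at least 10 mm below the top of the lands, centred within 5 mm and upright within 0.1 rad (x of beater_cup in the frame of mixer_base between -0.005 and 0.005 m and y of beater_cup in the frame of mixer_base between -0.005 and 0.005 m and z of beater_cup in the frame of mixer_base below 0.054 m and angle between beater_cup's own z axis and vertical below 0.1 rad), for 0.1 s.
At the end, for the whole second after the job is handed in: The cup's splined foot is in the well (centred within 5 mm, upright within 0.08 rad), its underside less than 41 mm above the base's underside, the run pad is pressed down more than 5.5 of its 8 mm, and the gripper's fingers still touch the cup with more than 1 N, all at rest (x of beater_cup in the frame of mixer_base between -0.005 and 0.005 m and y of beater_cup in the frame of mixer_base between -0.005 and 0.005 m and z of beater_cup in the frame of mixer_base below 0.041 m and angle between beater_cup's own z axis and vertical below 0.08 rad and value of joint run_pad above 0.0055 m and contact force between the fingers and beater_cup above 1 N and linear speed of beater_cup below 0.02 m/s); the arm keeps its last pose, push and grip.
It fails at once if the spice jar is moved more than 30 mm or tipped (distance of spice_jar from where it was at the start of the episode above 0.03 m or angle between spice_jar's own z axis and vertical above 0.5 rad).
It fails at once if the mug is moved more than 30 mm or tipped (distance of yellow_mug from where it was at the start of the episode above 0.03 m or angle between yellow_mug's own z axis and vertical above 0.5 rad).
It fails at once if the lemon is moved more than 30 mm (distance of lemon from where it was at the start of the episode above 0.03 m).
It fails at once if the cup is tipped over (more than 0.7 rad) (angle between beater_cup's own z axis and vertical above 0.7 rad).
It also fails if it takes over 42 s, if anything falls off the work surface, if the arm or the gripper's body presses on something with over 40 N, if the wrist force passes 120 N, or if a joint passes its speed limit or range.

## Robot

A 6-joint arm with a two-finger parallel gripper is mounted at the origin on a cart in front of the work surface, level with it; the furniture and walls round the work are solid. World frame = base frame: x ahead of the robot, y to its left, z up, the work surface at z = 0. Lengths are in m, angles in rad, forces in N, time in s.
With the tool pointing down it reaches from about 0.425 to 0.95 m from the base axis. Payload 3.5 kg.
Tool frame: the origin (TCP) lies at the very end of the fingers, on their centre line; the grasp point (between the pads) lies 19 mm behind it; z points along the fingers, y is the line along which they close (so a half turn about z gives the same grasp; the last joint's range is limited). The gripper opens to 85 mm and grips with 20 to 120 N. Pads are 22 mm wide; open, the fingers measure 114 mm over their backs; the gripper's body (76 mm by 85 mm) begins 54 mm behind the grasp point. The pads swing forward as they close: fully open they stand 13 mm farther back than shut.
Start: joints at [-1.369, 0.286, 1.577, -0, 1.279, -0.15], TCP at [0.233, -0.634, 0.231] pointing down, gripper open.
Joint ranges: [-2.77, 2.77], [-0.9, 2.22], [0.21, 2.48], [-1.53, 4.67], [0.24, 2.81], [-2.84, 2.84]. Speed limits (rad/s): [2.79, 2.79, 3.14, 3.14, 3.14, 3.14].

## Interface

Orientations are given as a unit quaternion [x, y, z, w].
In Python, from plant import ctrl, imaging, sensors gives the robot as it stands (ctrl), with the cameras (imaging) and the readings (sensors).
- The arm moves only by the tool hand_motion, called as name(argument=value, ...), one argument or row to a line, values as JSON. Schema: {"type":"object","properties":{"deltas":{"type":"array","items":{"type":"array","prefixItems":[{"type":"array","items":{"type":"number"},"minItems":3,"maxItems":3},{"type":"array","items":{"type":"number"},"minItems":3,"maxItems":3},{"type":"number"}],"minItems":3,"maxItems":3},"minItems":1,"maxItems":10},"clamp_n":{"type":"number"},"only":{"type":"string"},"quiet":{"type":"boolean"},"lines":{"type":"string"}},"required":["deltas"],"additionalProperties":false}. deltas is a list of rows, 1 to 10 of them, each written [[dx, dy, dz], [rx, ry, rz], opening]: dx, dy, dz in a scale on which 1.0 is 0.6 m, then a rotation vector rx, ry, rz in parts of the range, where 1.0 means pi rad, then the opening from 0.0 (shut) to 1.0 (fully open); each row is the pose to reach, as a shift and turn from the pose commanded when the call began, along the tool's axes at that moment; what a row does not reach only later rows make up. A row lasts 1/8 s, in which the tool goes at most 0.0625 m and 0.188 rad, less where a joint would pass 70% of its speed; a pose out of reach is approached as far as the arm can. The fingers move at their own pace and stop on an object; clamp_n is the grip in N (left out, the last holds). Time passes only in rows, so rows that do not move let the fingers close. The tool returns the time, the measured TCP pose, the force, the opening and the grip force at its end. only (a regular expression) keeps the lines of the reply that match it, lines (a string "A,B") keeps lines A to B, and quiet returns only ok. A shift or turn number past 1, either way, is cut back to 1. Input that does not fit is refused with a message, and nothing moves.
- sensors.get_state(): the state, without advancing time (a new reading comes with each control period).
- imaging.read_camera(name): name is "scene" or "top" or "wrist"; returns a dict with "pixels" (384x512x3 uint8, red, green, blue), "camera_matrix" (3x3 intrinsics, pixels), "xyz" and "orientation" of the camera in the world. Camera axes: x right, y down, z forward; pixel columns grow to the right and rows downward; lengths in m; the calibration is good to about 2 mm. A picture is of the moment at which its call begins. There is no depth.
- ctrl.sign_off(): hands the job in; it is judged then, once.
The state is a dict: "time": time; "qpos": joint angles; "dq": joint speeds; "joint_efforts": joint torques, N m; "eef_pos": TCP position; "tcp_rot": TCP orientation; "contact_force": force on the tool from outside, world axes, zero at the start; "wrist_torque": the same for the moment, N m; "opening": opening from 0.0 (shut) to 1.0 (fully open); "finger_force": force on a finger pad.
Only numpy, scipy, OpenCV 4.12 (cv2) and the standard library are available. Lean on these libraries where they do the work, as an engineer would, in place of code of your own. Each camera call takes 0.05 s, during which the arm holds its last target. There are 200 camera calls.

## Working session

There is one attempt and no reset: what is moved stays moved. The work goes in short steps, Python scripts to look and compute and a tool call to move; the robot and the scene stay as the last step left them, time stands still between calls to the robot, and variables do not carry over. Pictures are saved under pics/ and viewed, at most 10 in all, crops included, and the job is handed in when it is done.

```bash
ls; mkdir -p pics
```

Run:
```python
from plant import ctrl, imaging, sensors
import cv2,numpy as np
s=sensors.get_state();print({k:np.round(v,3).tolist() for k,v in s.items()})
ims=[]
for n in ["scene","top"]:
    c=imaging.read_camera(n);np.savez(f"pics/{n}0.npz",**c);print(n,c["camera_matrix"],c["xyz"],c["orientation"])
    cv2.imwrite(f"pics/{n}0.png",c["pixels"][...,::-1])
```

```text
pics
plant.py
{'time': 0.0, 'qpos': [-1.369, 0.287, 1.578, -0.0, 1.279, -0.15], 'dq': [-0.001, -0.001, 0.001, -0.0, -0.003, 0.001], 'joint_efforts': [-0.002, -40.599, -29.263, -0.0, 0.006, 0.0], 'eef_pos': [0.232, -0.633, 0.23], 'tcp_rot': [0.985, 0.175, -0.0, -0.001], 'contact_force': [-0.233, 0.609, -0.333], 'wrist_torque': [0.02, 0.002, -0.01], 'finger_force': 0.0, 'opening': 1.0}
scene [[494.22576653   0.         247.36057166]
 [  0.         494.22576653 186.5553871 ]
 [  0.           0.           1.        ]] [-0.53263245 -0.80082232  1.12438948] [ 0.80789488 -0.40712995  0.18493321 -0.38386296]
top [[438.83526623   0.         255.98252626]
 [  0.         438.83526623 190.250087  ]
 [  0.           0.           1.        ]] [1.43882170e-03 1.28962535e-02 1.49910555e+00] [-0.6728808   0.72472138 -0.11153776  0.09782474]
```

View pics/scene0.png

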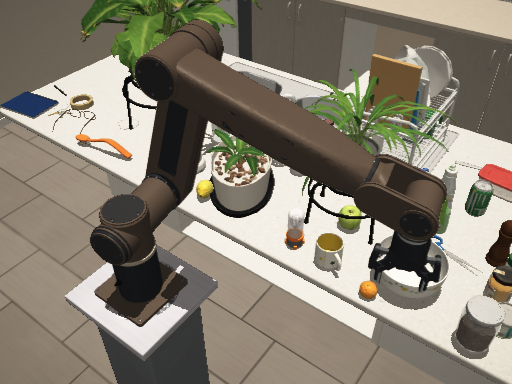

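View pics/top0.png

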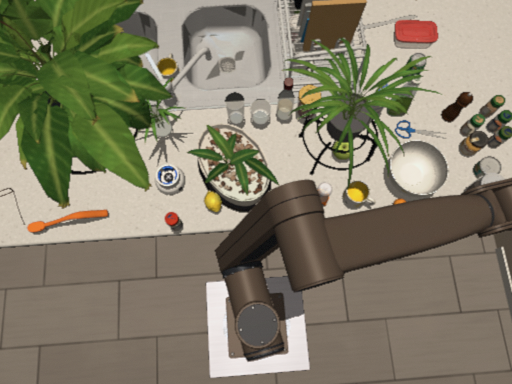

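The scene view shows the cup with its orange foot at about (295,235) and the mug at (329,250). In the top view the base with its blue well is at (169,178), the jar at (172,220), the lemon at (213,201), the planter at (235,165) and the cup at (324,190), next to the arm. Next I'll zoom in on the details.

Create h.py:
```python
import numpy as np,cv2
from scipy.spatial.transform import Rotation as R
def ray(c,uv):
    uv=np.atleast_2d(np.asarray(uv,float));d=np.c_[uv,np.ones(len(uv))]@np.linalg.inv(c["camera_matrix"]).T
    return R.from_quat(c["orientation"]).apply(d)
def onz(c,uv,z):
    d=ray(c,uv);o=c["xyz"];return o+d*((z-o[2])/d[:,2])[:,None]
def proj(c,p):
    q=R.from_quat(c["orientation"]).inv().apply(np.atleast_2d(p)-c["xyz"]);q=q@np.asarray(c["camera_matrix"]).T;return q[:,:2]/q[:,2:]
```

Run:
```python
from h import *
t=dict(np.load("pics/top0.npz"));s=dict(np.load("pics/scene0.npz"))
a=t["pixels"][150:206,140:200];b=t["pixels"][165:221,300:360+20];c=s["pixels"][200:270,265:350]
f=lambda x,w:cv2.resize(x,(w,280),interpolation=cv2.INTER_CUBIC)
cv2.imwrite("pics/z0.png",np.hstack([f(a,300),f(b,400)])[...,::-1]) ; cv2.imwrite("pics/z1.png",f(c,340)[...,::-1])
cv2.imwrite("pics/z.png",np.vstack([np.hstack([f(a,300),f(b,400)]),np.hstack([f(c,340),np.zeros((280,360,3),np.uint8)])])[...,::-1])
print("base",onz(t,[169,178],.066),"cuptop",onz(t,[324,190],.13),"foot scene",onz(s,[295,238],.02),"mug",onz(t,[357,193],.08),"jar",onz(t,[172,220],.109),"lemon",onz(t,[213,201],.03),"planter",onz(t,[235,163],.131))
```

```text
base [[0.5047426  0.26297926 0.066     ]] cuptop [[ 0.40414685 -0.25189353  0.13      ]] foot scene [[ 0.41352961 -0.25719817  0.02      ]] mug [[ 0.40016538 -0.37177845  0.08      ]] jar [[0.34513509 0.2482993  0.109     ]] lemon [[0.4219345  0.11858715 0.03      ]] planter [[0.5186968  0.03234546 0.131     ]]
```

View pics/z.png

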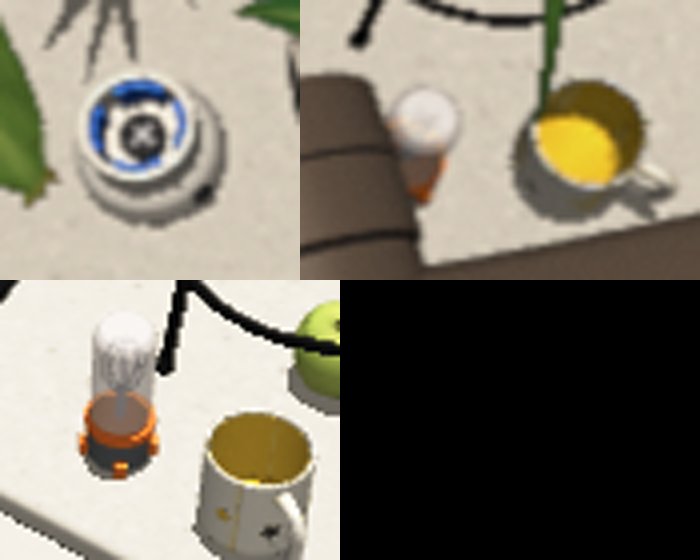

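The top view shows the dial at about (181,188), giving the base's rough yaw. The cup's top is at (325,190), and its splines show in the scene view at about (295,247), (304,241) and (286,240). I'll move above the cup with the fingers closing along world x, which keeps them clear of the mug, and use the wrist camera there.

The manual's scale: shifts go in shares of 0.6 m and turns go in shares of pi rad. Converting my numbers, 0.297 m / 0.6 = 0.495, -0.295 m / 0.6 = -0.4917, -1.22 rad / 3.1416 = -0.3883.

hand_motion(
  deltas=[
    [[0.495,-0.4917,-0.0833],[0,0,-0.3883],1],
    [[0.495,-0.4917,-0.0833],[0,0,-0.3883],1],
    [[0.495,-0.4917,-0.0833],[0,0,-0.3883],1],
    [[0.495,-0.4917,-0.0833],[0,0,-0.3883],1],
    [[0.495,-0.4917,-0.0833],[0,0,-0.3883],1],
    [[0.495,-0.4917,-0.0833],[0,0,-0.3883],1],
    [[0.495,-0.4917,-0.0833],[0,0,-0.3883],1],
    [[0.495,-0.4917,-0.0833],[0,0,-0.3883],1],
    [[0.495,-0.4917,-0.0833],[0,0,-0.3883],1],
  ],
  clamp_n=40,
)

```text
time: 1.23
eef_pos: [0.4095, -0.2546, 0.2809]
tcp_rot: [0.707, 0.707, -0.0, -0.0]
contact_force: [-0.3, -0.7, -0.6]
opening: 1.002
finger_force: 0.0
```

Run:
```python
from plant import ctrl, imaging, sensors
from h import *
s=sensors.get_state();print({k:np.round(v,3).tolist() for k,v in s.items()})
for n in ["wrist","top","scene"]:
    c=imaging.read_camera(n);np.savez(f"pics/{n}1.npz",**c)
    print(c["camera_matrix"][0],c["xyz"],R.from_quat(c["orientation"]).as_matrix()[:,2])
    cv2.imwrite(f"pics/{n}1.png",c["pixels"][...,::-1])
a=[cv2.imread(f"pics/{n}1.png") for n in ["wrist","top"]]
cv2.imwrite("pics/a1.png",np.vstack([cv2.resize(a[0],(400,300)),cv2.resize(a[1],(400,300))]))
```

```text
{'time': 1.225, 'qpos': [-0.767, -0.187, 1.979, -0.001, 1.351, -0.767], 'dq': [-0.026, 0.008, -0.004, 0.001, -0.0, 0.001], 'joint_efforts': [0.727, -22.935, -29.977, 0.026, 0.014, -0.0], 'eef_pos': [0.41, -0.255, 0.281], 'tcp_rot': [0.707, 0.707, -0.0, -0.0], 'contact_force': [-0.25, -0.71, -0.596], 'wrist_torque': [-0.007, 0.009, -0.013], 'finger_force': 0.0, 'opening': 1.002}
[306.64263987   0.         251.02193261] [ 0.41022668 -0.17031464  0.42373288] [-4.98309709e-04 -3.26432616e-01 -9.45220344e-01]
[438.83526623   0.         255.98252626] [1.43882170e-03 1.28962535e-02 1.49910555e+00] [ 0.29189459 -0.03001881 -0.9559793 ]
[494.22576653   0.         247.36057166] [-0.53263245 -0.80082232  1.12438948] [ 0.61137741  0.46965814 -0.63689787]
```

View pics/wrist1.png

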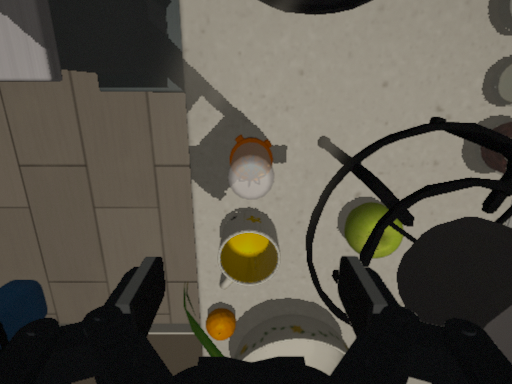

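The wrist view shows the cup's top at about (250,178), the orange collar and rear splines at about (250,145), and the mug at (248,255). I'll go lower and back off for a closer, oblique look at the splines.

Scaled: 0.15 m / 0.6 = 0.25, 0.075 m / 0.6 = 0.125.

hand_motion(
  deltas=[
    [[0.1,0,0.0833],[0,0,0],1],
    [[0.125,0,0.1667],[0,0,0],1],
    [[0.125,0,0.25],[0,0,0],1],
    [[0.125,0,0.25],[0,0,0],1],
  ],
)

```text
time: 1.88
eef_pos: [0.4064, -0.1777, 0.1269]
tcp_rot: [0.707, 0.707, -0.001, -0.005]
contact_force: [0.5, 1.0, -0.5]
opening: 1.002
finger_force: 0.0
```

Run:
```python
from plant import ctrl, imaging, sensors
from h import *
c=imaging.read_camera("wrist");np.savez("pics/wrist2.npz",**c)
u,v=proj(c,[.41,-.254,.03])[0].astype(int);print(u,v)
u0,v0=max(u-70,0),max(v-70,0);a=c["pixels"][v0:v0+140,u0:u0+140]
s=np.load("pics/scene0.npz")["pixels"][205:255,275:315]
print(u0,v0)
cv2.imwrite("pics/b2.png",np.hstack([cv2.resize(a,(450,450),interpolation=2),cv2.resize(s,(350,450),interpolation=2)])[...,::-1])
```

```text
255 276
185 206
```

View pics/b2.png

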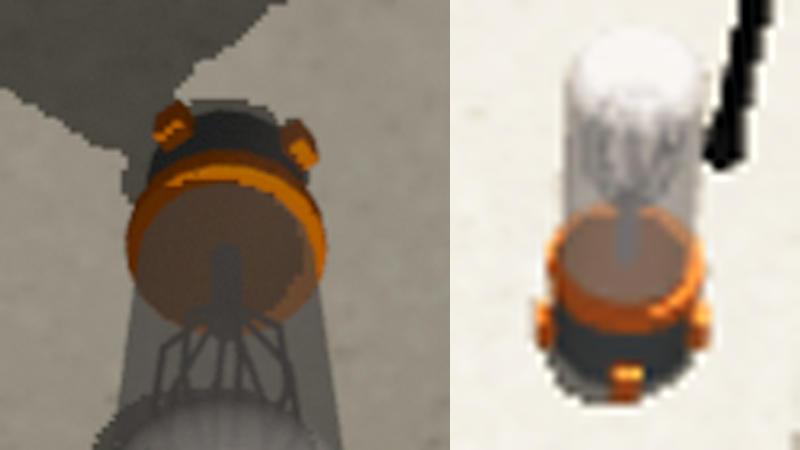

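The close view shows two splines at about full-image (238,246) and (278,251), with the collar disc centred at about (255,280). The scene crop shows three more splines. Now to compute the cup's axis and yaw.

Run:
```python
from h import *
for f,roi in [("wrist2",(185,206,325,346)),("scene0",(275,205,315,255))]:
    c=dict(np.load(f"pics/{f}.npz"));u0,v0,u1,v1=roi
    im=c["pixels"][v0:v1,u0:u1];hsv=cv2.cvtColor(im,cv2.COLOR_RGB2HSV)
    m=cv2.inRange(hsv,(3,190,60),(20,255,255))
    n,l,st,ce=cv2.connectedComponentsWithStats(m)
    for i in range(1,n):
        if st[i,4]<5: continue
        p=ce[i]+[u0,v0];print(f,st[i],p.round(1),onz(c,p,.008)[0].round(4))
    if f=="wrist2":
        i=1+np.argmax(st[1:,4]);pts=np.argwhere(l==i)[:,::-1]+[u0,v0]
        top=onz(c,pts,.04)[:,:2];h=cv2.convexHull(top.astype(np.float32))
        print("collar",cv2.minEnclosingCircle(h),top.min(0),top.max(0))
```

```text
wrist2 [ 48  32  12  15 132] [238.5 245. ] [ 0.394  -0.2334  0.008 ]
wrist2 [89 43 10 10 62] [278.5 253. ] [ 0.4325 -0.2419  0.008 ]
wrist2 [ 40  47  61  39 704] [254.9 265.7] [ 0.4098 -0.256   0.008 ]
collar ((0.4099440574645996, -0.25124186277389526), 0.02780645713210106) [ 0.3833582  -0.26178043] [ 0.43630423 -0.2239612 ]
scene0 [11 29 18  9 55] [295.  238.8] [ 0.421  -0.2531  0.008 ]
scene0 [10 34  2  4  7] [285.4 240.7] [ 0.3962 -0.2335  0.008 ]
scene0 [19 40  2  4  6] [294.3 246.8] [ 0.3905 -0.2702  0.008 ]
```

Run:
```python
from h import *
c=dict(np.load("pics/wrist2.npz"))
for (u0,v0,u1,v1) in [(228,232,250,254),(268,238,290,260)]:
    hsv=cv2.cvtColor(c["pixels"][v0:v1,u0:u1],cv2.COLOR_RGB2HSV)
    m=cv2.inRange(hsv,(0,120,35),(22,255,255));n,l,st,ce=cv2.connectedComponentsWithStats(m)
    i=1+np.argmax(st[1:,4]);p=ce[i]+[u0,v0];print(st[i],p,onz(c,p,.008)[0])
    b=(l==i)&(hsv[...,2]>150);pt=np.argwhere(b)[:,::-1]+[u0,v0]; print(b.sum(),"topface",pt.mean(0),onz(c,pt.mean(0),.014))
    for r in range(22):print("".join("%4d"%hsv[r,k,2] if l[r,k]==i else "   ." for k in range(22)))
```

```text
[  4   5  14  17 147] [238.5170068 245.       ] [ 0.39409045 -0.2334667   0.008     ]
11 topface [236.63636364 246.63636364] [[ 0.39263526 -0.23200757  0.014     ]]
   .   .   .   .   .   .   .   .   .   .   .   .   .   .   .   .   .   .   .   .   .   .
   .   .   .   .   .   .   .   .   .   .   .   .   .   .   .   .   .   .   .   .   .   .
   .   .   .   .   .   .   .   .   .   .   .   .   .   .   .   .   .   .   .   .   .   .
   .   .   .   .   .   .   .   .   .   .   .   .   .   .   .   .   .   .   .   .   .   .
   .   .   .   .   .   .   .   .   .   .   .   .   .   .   .   .   .   .   .   .   .   .
   .   .   .   .   .   .   .   .   .   .   .   .  75   .   .   .   .   .   .   .   .   .
   .   .   .   .   .   .   .   .   .   .   .  74  76  76   .   .   .   .   .   .   .   .
   .   .   .   .   .   .   .   .   .  74  76  75  76  76  75   .   .   .   .   .   .   .
   .   .   .   .   .   .   .   .  75  75  76  75  78  76  76  75   .   .   .   .   .   .
   .   .   .   .   .   .  75  75  74  76  76  76  79  80  75  72  72   .   .   .   .   .
   .   .   .   .   .  72  74  76  74  75  76 
[... 2447 characters left out ...]
.   .   .  84  94 145 176 176 176 176 173 145  87   .   .   .   .   .   .   .
   .   .   .   .   .  76  91 132 158 168 176 176 176 159 125 117   .   .   .   .   .   .
   .   .   .   .   .   .  76  92  96 145 177 176 176 176 168 142   .   .   .   .   .   .
   .   .   .   .   .   .   .  77  92 147 176 176 176 176 175 157   .   .   .   .   .   .
   .   .   .   .   .   .   .   .  75 130 157 167 176 177 173 159   .   .   .   .   .   .
   .   .   .   .   .   .   .   .   .  79  94 146 174 169 159   .   .   .   .   .   .   .
   .   .   .   .   .   .   .   .   .  69  90 132 149   .   .   .   .   .   .   .   .   .
   .   .   .   .   .   .   .   .   .   .  71  77   .   .   .   .   .   .   .   .   .   .
```

Run:
```python
from h import *
c=dict(np.load("pics/wrist2.npz"))
A=onz(c,[[232,247.5],[241.5,243.2]],.014)[:,:2];B=onz(c,[[278.5,248.3],[283.8,255]],.014)[:,:2]
for P in (A,B):
    d=P[1]-P[0];print(P,np.linalg.norm(d),np.degrees(np.arctan2(d[1],d[0])))
a,b=A.mean(0),B.mean(0);d=b-a;n=np.linalg.norm(d)
cen=(a+b)/2+np.array([d[1],-d[0]])/2;print("dist",n,"exp .0438 centre",cen,"yaw",np.degrees(np.arctan2(*(d[::-1])))+45)
```

```text
[[ 0.38827575 -0.23293874]
 [ 0.39722151 -0.22839642]] 0.01003291311382993 26.919782793319975
[[ 0.43183298 -0.23352146]
 [ 0.43703911 -0.24057994]] 0.008770747565289345 -53.58857705411513
dist 0.04217326679255821 exp .0438 centre [ 0.41040078 -0.25470285] yaw 36.29455704543688
```

The cup's axis is at about (0.410, -0.253), with a spline direction of about 36.5°. The fingers straddle it in x, so I'll go down and slide in.

Scaled: -0.075 m / 0.6 = -0.125, 0.048 m / 0.6 = 0.08.

hand_motion(
  deltas=[
    [[0,0,0.08],[0,0,0],1],
    [[0,0,0.08],[0,0,0],1],
    [[-0.0583,0,0.08],[0,0,0],1],
    [[-0.1,0,0.08],[0,0,0],1],
    [[-0.125,0,0.08],[0,0,0],1],
    [[-0.125,0,0.08],[0,0,0],1],
    [[-0.125,0,0.08],[0,0,0],1],
  ],
)

```text
time: 2.8
eef_pos: [0.4099, -0.254, 0.0839]
tcp_rot: [0.707, 0.707, 0.0, 0.0]
contact_force: [-0.4, -0.1, -0.3]
opening: 1.0
finger_force: 0.0
```

hand_motion(
  deltas=[
    [[0,0,0],[0,0,0],0.2],
    [[0,0,0],[0,0,0],0.2],
    [[0,0,0],[0,0,0],0.2],
    [[0,0,0],[0,0,0],0.2],
    [[0,0,0],[0,0,0],0.2],
    [[0,0,0],[0,0,0],0.2],
  ],
  clamp_n=60,
)

```text
time: 3.55
eef_pos: [0.4099, -0.2542, 0.0834]
tcp_rot: [0.707, 0.707, 0.0, -0.0]
contact_force: [-0.2, 0.6, 1.8]
opening: 0.546
finger_force: 61.7
```

Gripped. Lifting straight up.

Scaled: -0.185 m / 0.6 = -0.3083, -0.15 m / 0.6 = -0.25.

hand_motion(
  deltas=[
    [[0,0,-0.0667],[0,0,0],0.2],
    [[0,0,-0.1667],[0,0,0],0.2],
    [[0,0,-0.25],[0,0,0],0.2],
    [[0,0,-0.3083],[0,0,0],0.2],
    [[0,0,-0.3083],[0,0,0],0.2],
    [[0,0,-0.3083],[0,0,0],0.2],
  ],
)

```text
time: 4.3
eef_pos: [0.409, -0.2537, 0.2661]
tcp_rot: [0.707, 0.707, -0.0, -0.002]
contact_force: [-0.0, -0.4, -2.3]
opening: 0.543
finger_force: 62.2
```

Run:
```python
from plant import ctrl, imaging, sensors
from h import *
c=imaging.read_camera("wrist");np.savez("pics/wrist3.npz",**c)
e=sensors.get_state()["eef_pos"];print(e,proj(c,np.array(e)-[0,0,.083]))
cv2.imwrite("pics/wrist3.png",cv2.resize(c["pixels"][180:384,120:392],(800,600))[...,::-1])
```

```text
[ 0.40884369 -0.25354437  0.26555304] [[250.22242165 202.43874216]]
```

View pics/wrist3.png

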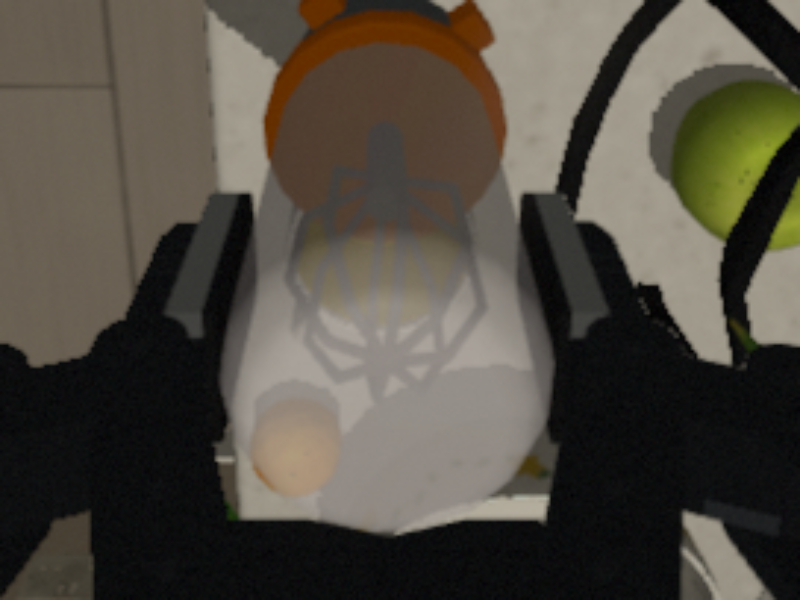

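The cup hangs upright in the grip. Its splines are at about full-image (229,183) and (280,188), cut by my crop. Now to measure its yaw and axis relative to the tool.

Run:
```python
from h import *
c=dict(np.load("pics/wrist3.npz"))
for (u0,v0,u1,v1) in [(216,168,244,194),(268,174,294,200)]:
    hsv=cv2.cvtColor(c["pixels"][v0:v1,u0:u1],cv2.COLOR_RGB2HSV)
    m=cv2.inRange(hsv,(0,130,35),(22,255,255))
    print(u0,v0)
    for r in range(v1-v0):print("%3d"%(r+v0)+"".join("%4d"%hsv[r,k,2] if m[r,k] else "   ." for k in range(u1-u0)))
```

```text
216 168
168   .   .   .   .   .   .   .   .   .   .   .   .   .   .   .   .   .   .   .   .   .   .   .   .   .   .   .   .
169   .   .   .   .   .   .   .   .   .   .   .   .   .   .   .   .   .   .   .   .   .   .   .   .   .   .   .   .
170   .   .   .   .   .   .   .   .   .   .   .   .   .   .   .   .   .   .   .   .   .   .   .   .   .   .   .   .
171   .   .   .   .   .   .   .   .   .   .   .   .   .   .   .   .   .   .   .   .   .   .   .   .   .   .   .   .
172   .   .   .   .   .   .   .   .   .   .   .   .   .   .   .  82  82   .   .   .   .   .   .   .   .   .   .   .
173   .   .   .   .   .   .   .   .   .   .   .   .   .  83  83  81  83  80   .   .   .   .   .   .   .   .   .   .
174   .   .   .   .   .   .   .   .   .   .   .   .  82  83  83  82  82  79  82   .   .   .   .   .   .   .   .   .
175   .   .   .   .   .   .   .   .   .   .   .  82  83  84  85  85  83  82  80   .   .   .   .   .   .   .   .   .
176   .   .   .   .   .   .   .   .   .  81  82  83  83  86  92  90  84  82  80  81   .   .   .   .   .   .   .   .
177   .   .   .   .   .   .   .   .  82  81  82 
[... 4039 characters left out ...]
 101 102 102 102 102 103 109   .   .   .   .   .   .
194 101 101 101 102 104 103  97  90  87  84  86  93 100 101 102 102 103 103 109   .   .   .   .   .   .   .
195 102 103 102 102 102 102 103  98  93  87  84  87  93 100 102 103 102 107   .   .   .   .   .   .   .   .
196 101 102 102 101 102 102 102 101 101  94  88  85  85  90  97 107   .   .   .   .   .   .   .   .   .   .
197 100 101 102 102 102 102 101 103 104 101  94  88  85  84  85   .   .   .   .   .   .   .   .   .   .   .
198  97 100 101 101 103 101 103 101 102 103 101  96  90  86  82   .   .   .   .   .   .   .   .   .   .   .
199  86  93  97 100 101 102 102 102 103 102 102 102  96  92  87 100   .   .   .   .   .   .   .   .   .   .
```

Create yaw.py:
```python
from h import *
def yaw(c,a,b,z):
    A=onz(c,a,z)[:,:2];B=onz(c,b,z)[:,:2];o=[]
    for P in (A,B):
        d=P[1]-P[0];o+=[np.linalg.norm(d)*1e3,np.degrees(np.arctan2(d[1],d[0]))]
    a,b=A.mean(0),B.mean(0);d=b-a;n=np.linalg.norm(d)
    print("edges",np.round(o,1),"dist",n,"exp .0438 cen",(a+b)/2+np.array([d[1],-d[0]])/2,"yaw",np.degrees(np.arctan2(d[1],d[0]))+45)
```

Run:
```python
from yaw import *
c=dict(np.load("pics/wrist3.npz"))
yaw(c,[[221.3,182.5],[230.7,175.7]],[[280.8,183.8],[287.6,192.8]],.196)
# collar circle at z foot+.04
hsv=cv2.cvtColor(c["pixels"],cv2.COLOR_RGB2HSV)[180:250,200:300]
m=cv2.inRange(hsv,(3,170,75),(20,255,255));p=np.argwhere(m)[:,::-1]+[200,180]
w=onz(c,p,.222)[:,:2];print(w.min(0),w.max(0),w[:,0].min()/2+w[:,0].max()/2)
```

```text
edges [  8.6  36.5   8.6 -52.8] dist 0.04283906964210816 exp .0438 cen [ 0.40910788 -0.25525022] yaw 35.803081046751124
[ 0.38220476 -0.26100039] [ 0.43626084 -0.22374254] 0.4092328039155284
```

The cup's spline yaw is 36.3° with the tool at az 90°, and its axis lies within about 1.5 mm of the TCP. I'll carry it over the planter to where the wrist camera sits over the well.

Scaled: 0.427 m / 0.6 = 0.7117, 0.34 m / 0.6 = 0.5667.

hand_motion(
  deltas=[
    [[0.0667,0.015,0],[0,0,0],0.2],
    [[0.1667,0.0367,0],[0,0,0],0.2],
    [[0.2667,0.06,0],[0,0,0],0.2],
    [[0.3667,0.0817,0],[0,0,0],0.2],
    [[0.4667,0.1033,0],[0,0,0],0.2],
    [[0.5667,0.1267,0],[0,0,0],0.2],
    [[0.65,0.145,0],[0,0,0],0.2],
    [[0.7117,0.1583,0],[0,0,0],0.2],
    [[0.7117,0.1583,0],[0,0,0],0.2],
    [[0.7117,0.1583,0],[0,0,0],0.2],
  ],
)

```text
time: 5.6
eef_pos: [0.5035, 0.1723, 0.2663]
tcp_rot: [0.707, 0.708, -0.002, -0.001]
contact_force: [-0.6, 0.0, -1.9]
opening: 0.542
finger_force: 62.2
```

Run:
```python
from plant import ctrl, imaging, sensors
from h import *
c=imaging.read_camera("wrist");np.savez("pics/wrist4.npz",**c)
t=imaging.read_camera("top");np.savez("pics/top4.npz",**t)
cv2.imwrite("pics/wrist4.png",c["pixels"][...,::-1])
```

```text
(no output)
```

View pics/wrist4.png

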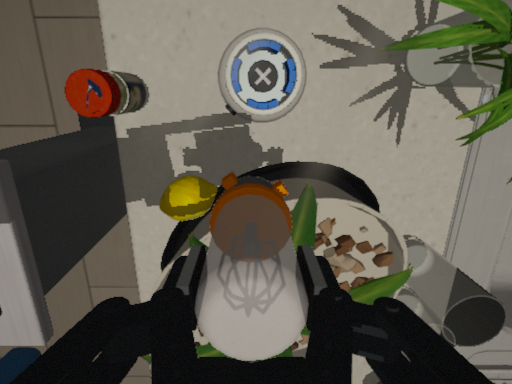

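The well is at about (263,76) and plainly visible, with four blue lands and the slots near the image diagonals. The cup hangs at about (250,225) and the lemon and jar are clear.

Run:
```python
from h import *
c=dict(np.load("pics/wrist4.npz"))
hsv=cv2.cvtColor(c["pixels"],cv2.COLOR_RGB2HSV)[25:130,215:312]
m=cv2.inRange(hsv,(100,110,60),(125,255,255))
P=[];n,l,st,ce=cv2.connectedComponentsWithStats(m)
for i in range(1,n):
    if st[i,4]>20:
        pts=np.argwhere(l==i)[:,::-1]+[215,25];w=onz(c,pts,.064)[:,:2];P.append(w);print(st[i,4],w.mean(0))
from scipy.optimize import least_squares
W=np.vstack(P)
# outer boundary circle of lands & centre: min enclosing circle
print("blue circle",cv2.minEnclosingCircle((W*1000).astype(np.float32)))
cen=np.array(cv2.minEnclosingCircle((W*1000).astype(np.float32))[0])/1e3
cc=np.mean([w.mean(0) for w in P],0);print("mean of lands",cc)
for w in P:
    d=w-cc;a=np.degrees(np.unwrap(np.sort(np.arctan2(d[:,1],d[:,0]) ) if abs((w-cc).mean(0)[1])>.01 or (w-cc).mean(0)[0]>0 else np.sort(np.arctan2(d[:,1],d[:,0])%(2*np.pi))))
    rad=np.hypot(*d.T);print("ang",a[0],a[-1],(a[0]+a[-1])/2,a.mean(),"r",rad.min(),rad.max())
# dial
hs=cv2.cvtColor(c["pixels"],cv2.COLOR_RGB2HSV)
print("TCP",R.from_quat(c["orientation"]).as_matrix()[:,0])
```

```text
142 [0.52295794 0.29894764]
240 [0.54446812 0.26994774]
72 [0.48760567 0.26034598]
212 [0.51571212 0.24147592]
blue circle ((515.9796142578125, 270.1313781738281), 33.565269470214844)
mean of lands [0.51768596 0.26767932]
ang 62.23951183192958 101.72381241603875 81.98166212398417 80.34285282279764 r 0.028368386740204445 0.035548732872454504
ang -32.31531453316507 37.693853643004005 2.6892695549194663 4.193097126149829 r 0.023789979608494632 0.0331559827975085
ang 176.7177391105566 204.92648762624597 190.8221133684013 193.6811228186574 r 0.02810379434042269 0.03435146748093553
ang -128.46883224155462 -59.896324868744955 -94.18257855514979 -93.80577462033027 r 0.0230879941357781 0.03243826796470526
TCP [ 0.99998881  0.00241868 -0.0040667 ]
```

Run:
```python
from h import *
c=dict(np.load("pics/wrist4.npz"))
hsv=cv2.cvtColor(c["pixels"],cv2.COLOR_RGB2HSV)[25:130,215:312]
m=cv2.inRange(hsv,(95,70,30),(130,255,255))
W=onz(c,np.argwhere(m)[:,::-1]+[215,25],.064)[:,:2]
(x,y),r=cv2.minEnclosingCircle((W*1000).astype(np.float32));cen=np.array([x,y])/1e3;print(cen,r,len(W))
d=W-cen;a=np.degrees(np.arctan2(d[:,1],d[:,0]));rad=np.hypot(*d.T)
for lo in range(-180,180,6):
    s=(a>=lo)&(a<lo+6)&(rad>.0275);print(lo,s.sum(),end=" | ")
k=rad>.0275;z=np.exp(4j*np.radians(a[k])).mean();print("\nland phase",np.degrees(np.angle(z))/4,abs(z))
im=cv2.resize(c["pixels"][25:130,215:312],(582,630)[:2],interpolation=2);mm=cv2.resize(m,(291,315),interpolation=0)
u=proj(c,np.r_[cen,.064])[0];print(u)
o=cv2.resize(im,(550,596));cv2.imwrite("pics/w4z.png",o[...,::-1])
```

```text
[0.51613519 0.2701033 ] 33.98588562011719 1026
-180 18 | -174 19 | -168 21 | -162 19 | -156 20 | -150 3 | -144 0 | -138 0 | -132 0 | -126 13 | -120 18 | -114 18 | -108 19 | -102 18 | -96 15 | -90 20 | -84 19 | -78 17 | -72 17 | -66 17 | -60 3 | -54 0 | -48 0 | -42 0 | -36 12 | -30 19 | -24 19 | -18 19 | -12 18 | -6 19 | 0 20 | 6 19 | 12 18 | 18 20 | 24 20 | 30 8 | 36 0 | 42 0 | 48 0 | 54 10 | 60 23 | 66 22 | 72 23 | 78 21 | 84 25 | 90 21 | 96 17 | 102 23 | 108 21 | 114 21 | 120 8 | 126 0 | 132 0 | 138 0 | 144 6 | 150 23 | 156 20 | 162 22 | 168 18 | 174 23 | 
land phase -1.2392727815926883 0.3370651430292831
[263.40055259  75.36482586]
```

View pics/w4z.png

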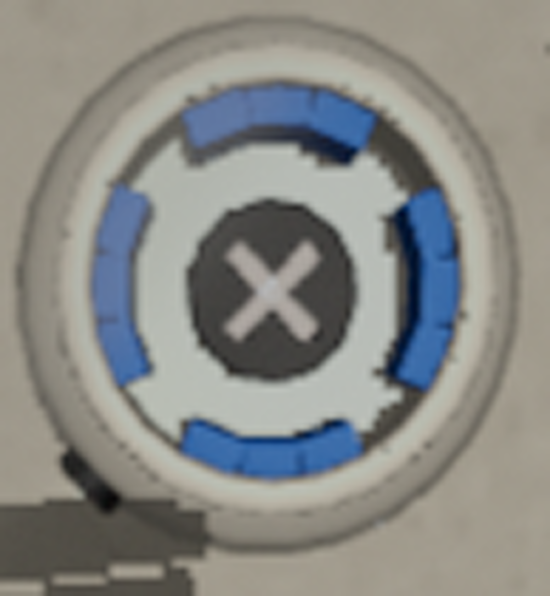

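The slots lie at about 44.0° and the well's centre at (0.5161, 0.2701); the measured radius is 34.0 mm as specified. So I'll turn the cup by +7.7° and hover just above the well.

Scaled: 0.098 m / 0.6 = 0.1633, 0.011 m / 0.6 = 0.0183, -0.134 rad / 3.1416 = -0.0427.

hand_motion(
  deltas=[
    [[0.0833,0.01,0],[0,0,-0.0223],0.2],
    [[0.1633,0.0183,0],[0,0,-0.0427],0.2],
    [[0.1633,0.0183,0.0833],[0,0,-0.0427],0.2],
    [[0.1633,0.0183,0.1583],[0,0,-0.0427],0.2],
    [[0.1633,0.0183,0.1583],[0,0,-0.0427],0.2],
    [[0.1633,0.0183,0.1583],[0,0,-0.0427],0.2],
    [[0.1633,0.0183,0.1583],[0,0,-0.0427],0.2],
  ],
)

```text
time: 6.58
eef_pos: [0.5171, 0.2708, 0.1766]
tcp_rot: [0.658, 0.753, 0.002, 0.001]
contact_force: [-0.4, 0.4, -0.7]
opening: 0.544
finger_force: 62.2
```

Run:
```python
from plant import ctrl, imaging, sensors
from h import *
c=imaging.read_camera("wrist");np.savez("pics/wrist5.npz",**c)
s=sensors.get_state();e=np.array(s["eef_pos"]);T=R.from_quat(s["tcp_rot"]).as_matrix()
print(e.round(4),"az",np.degrees(np.arctan2(T[1,0],T[0,0])),"tilt",T[:,2].round(4),"F",np.round(s["contact_force"],1))
d=np.array([.5158,.2716,0])-e;d[2]=0;print("tool delta",(T.T@d).round(4),"az err deg",97.7-np.degrees(np.arctan2(T[1,0],T[0,0])))
a=c["pixels"][110:260,170:330];cv2.imwrite("pics/wrist5.png",cv2.resize(a,(640,600),interpolation=2)[...,::-1])
```

```text
[0.5169 0.2709 0.1763] az 97.70294293978722 tilt [ 0.0048  0.0015 -1.    ] F [-0.3  0.2 -1.7]
tool delta [ 0.0008 -0.001  -0.    ] az err deg -0.0029429397872178242
```

View pics/wrist5.png

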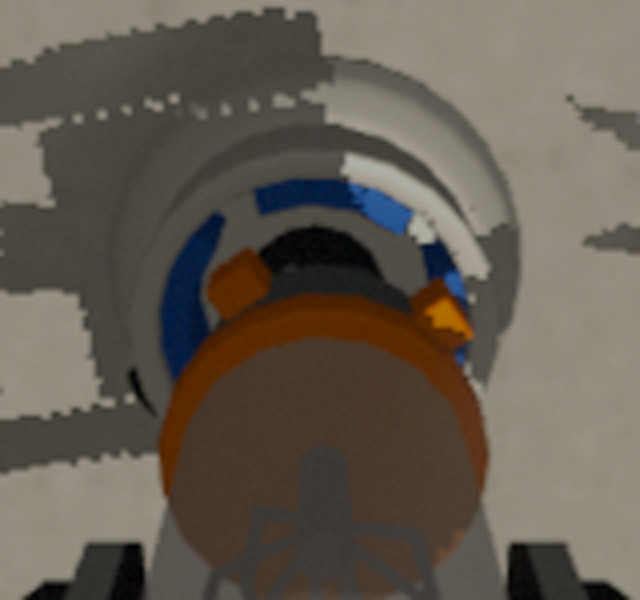

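The view shows the cup hovering over the well with its splines in line with the slots. I'll descend with the small correction.

Scaled: 0.034 m / 0.6 = 0.0567, 0.02 m / 0.6 = 0.0333.

hand_motion(
  deltas=[
    [[0.0017,-0.0017,0.0167],[0,0,0],0.2],
    [[0.0017,-0.0017,0.0333],[0,0,0],0.2],
    [[0.0017,-0.0017,0.045],[0,0,0],0.2],
    [[0.0017,-0.0017,0.05],[0,0,0],0.2],
    [[0.0017,-0.0017,0.0567],[0,0,0],0.2],
    [[0.0017,-0.0017,0.0567],[0,0,0],0.2],
  ],
)

```text
time: 7.38
eef_pos: [0.515, 0.2719, 0.1392]
tcp_rot: [0.658, 0.753, 0.001, 0.001]
contact_force: [2.3, 0.0, -0.0]
opening: 0.543
finger_force: 62.5
```

Already inside the lands with no vertical force: the splines are in. Pressing on.

Scaled: 0.019 m / 0.6 = 0.0317, 0.017 m / 0.6 = 0.0283.

hand_motion(
  deltas=[
    [[0,0.0008,0.0083],[0,0,0],0.2],
    [[0,0.0008,0.0167],[0,0,0],0.2],
    [[0,0.0008,0.0233],[0,0,0],0.2],
    [[0,0.0008,0.0283],[0,0,0],0.2],
    [[0,0.0008,0.0317],[0,0,0],0.2],
    [[0,0.0008,0.0317],[0,0,0],0.2],
    [[0,0.0008,0.0317],[0,0,0],0.2],
    [[0,0.0008,0.0317],[0,0,0],0.2],
  ],
)

```text
time: 8.38
eef_pos: [0.5153, 0.272, 0.1218]
tcp_rot: [0.658, 0.753, 0.001, 0.0]
contact_force: [0.4, -0.1, 5.6]
opening: 0.55
finger_force: 63.3
```

Scaled: 0.004 m / 0.6 = 0.0067, 0.002 m / 0.6 = 0.0033.

hand_motion(
  deltas=[
    [[0,0,0.0033],[0,0,0],0.2],
    [[0,0,0.0067],[0,0,0],0.2],
    [[0,0,0.0067],[0,0,0],0.2],
    [[0,0,0.0067],[0,0,0],0.2],
    [[0,0,0.0067],[0,0,0],0.2],
    [[0,0,0.0067],[0,0,0],0.2],
  ],
)

```text
time: 9.12
eef_pos: [0.5155, 0.2721, 0.1212]
tcp_rot: [0.658, 0.753, 0.0, 0.0]
contact_force: [-4.9, -1.2, 19.5]
opening: 0.545
finger_force: 64.8
```

Run:
```python
from plant import ctrl, imaging, sensors
from h import *
s=sensors.get_state();print(s["time"],s["eef_pos"],s["contact_force"],s["dq"])
c=imaging.read_camera("wrist");np.savez("pics/wrist6.npz",**c)
a=c["pixels"][110:300,150:350];cv2.imwrite("pics/wrist6.png",cv2.resize(a,(600,570),interpolation=2)[...,::-1])
```

```text
9.125 [0.51551802 0.27213191 0.12120127] [-4.9368465  -1.24037563 19.49453177] [-0.00073831  0.00095308 -0.00102942  0.00282693  0.00072963 -0.00043171]
```

View pics/wrist6.png

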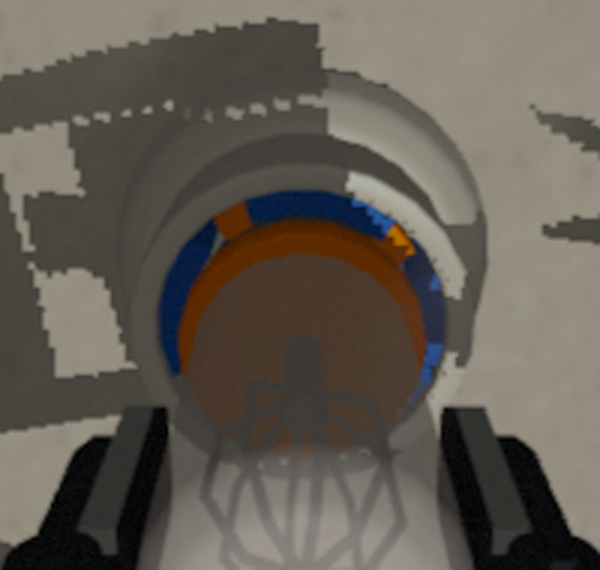

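The collar sits level with the rim and both visible splines are in their slots. Force jumped to 19.5 N with the TCP at the predicted fully-down height (0.121), so the pad is on its stop and the arm is at rest. Handing in.

Run:
```python
from plant import ctrl, imaging, sensors
print(ctrl.sign_off()); s=sensors.get_state();print(s["eef_pos"],s["contact_force"],s["finger_force"])
```

```text
the job is handed in; nothing more can be done
None
the job is handed in; nothing more can be done
```

I handed the job in at about 9 s of the 42 s allowed: the cup's splines are in the slots, the cup is pressed to the run pad's stop, and the gripper is still holding it; no verdict was printed.

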